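Sort drive parts and check a gear against the master

ROBOT

A 6-joint arm with a two-finger parallel gripper is mounted at the origin on the work surface; the furniture and walls round the work are solid. World frame = base frame: x ahead of the robot, y to its left, z up, the work surface at z = 0. Lengths are in m, angles in rad, forces in N, time in s.
With the tool pointing down it reaches from about 0.275 to 0.875 m from the base axis. Payload 12.5 kg.
Tool frame: the origin (TCP) lies between the finger pads; the fingertips stand finger_overhang ahead of it and the grasp point (between the pads) lies 3 mm ahead of it (finger_overhang is the distance from the TCP to the fingertips, in m); z points along the fingers, y is the line along which they close (so a half turn about z gives the same grasp; the last joint's range is limited). The gripper opens to 85 mm and grips with 20 to 120 N. Pads are 22 mm wide; open, the fingers measure 114 mm over their backs; the gripper's body (76 mm by 85 mm) begins 54 mm behind the grasp point. The pads swing forward as they close: fully open they stand 13 mm farther back than shut.
Start: joints at [-1.311, 0.351, 1.652, -0, 1.139, -0.085], TCP at [0.186, -0.518, 0.253] pointing down, gripper open.
Joint ranges: [-2.75, 2.75], [-0.79, 2.1], [0.01, 2.65], [-1.57, 4.71], [0.07, 3.14], [-2.87, 2.87]. Speed limits (rad/s): [2.22, 2.22, 2.79, 3.14, 3.14, 3.14].

INTERFACE

Orientations are given as a unit quaternion [w, x, y, z].
In Python, from plant import get_obs, snapshot, hand_in, finger_overhang gives the robot as it stands.
- The arm moves only by the shell command python3 -m creep 'ROWS' [FORCE]. ROWS is JSON, a list of rows, each a list of 3 entries, a list of its own where there are three numbers: the shift along the tool's x, y, z in mm, then the turn, a rotation vector about the tool's x, y, z in degrees, then the closure, from -1 (fully open) to 1 (shut). A call has exactly 10 rows; each row shifts and turns the commanded pose from where the row before left it, along the tool's axes as they then stand; what a row does not reach is not made up. A row lasts 1/10 s, in which the tool goes at most 50 mm and 8.59 degrees, less where a joint would pass 70% of its speed; a pose out of reach is approached as far as the arm can. A call is refused whole if a number of a shift passes 50 or a number of a turn 8.59, either way. A call with a gripper value outside its range is refused whole. The fingers move at their own pace and stop on an object; FORCE is the grip in N (left out, the last holds). Time passes only in rows, so rows that do not move let the fingers close, or fill a call up. It gives the time, the measured TCP pose, the force, the opening and the grip force at its end, in the units of the state.
- get_obs(): the state, without advancing time (a new reading comes with each control period).
- snapshot(name): name is "scene" or "top"; returns a dict with "frame" (420x560x3 uint8, red, green, blue), "camera_matrix" (3x3 intrinsics, pixels), "origin" and "orientation" of the camera in the world. Camera axes: x right, y down, z forward; pixel columns grow to the right and rows downward; lengths in m; the calibration is good to about 2 mm. A picture is of the moment at which its call begins. There is no depth.
- hand_in(): hands the job in; it is judged then, once.
The state is a dict: "time_s": time; "qpos": joint angles; "joint_vel": joint speeds; "tau": joint torques, N m; "ee_pos": TCP position; "tcp_rot": TCP orientation; "contact_force": force on the tool from outside, world axes, zero at the start; "moment": the same for the moment, N m; "gripper_width": finger opening in m; "grasp_force": force on a finger pad.
Only numpy, scipy, OpenCV 4.12 (cv2) and the standard library are available. Lean on these libraries where they do the work, as an engineer would, in place of code of your own. Each camera call takes 0.05 s, during which the arm holds its last target. There are 200 camera calls.

TASK

The parts of the feed drive lie mixed on the bench. Put the brass fine-toothed gear, the black chain sprocket and the aluminium splined hub each into the tray that already holds one of its kind, lying flat with the hub up in the empty part of the tray. The coarse-toothed steel gear is to be checked: lower it, hub up, over the free post of the green test stand until it sits fully down in mesh with the master gear, then turn it about a sixth of a turn either way, so that the master gear turns with it, and leave it there in mesh.

Things in the scene. Friction and masses are not known exactly. Their poses are not given: they have to be found in the camera images.
- coarse_gear: Bright steel spur gear, 14 coarse teeth, 55 mm across, toothed part 16 mm high; on it a round hub, 26 mm diameter, 16 mm high (32 mm in all); bore 16 mm, 0.2 kg. Grip the hub from above. The teeth's lower ends are pointed as on a shift gear, so it slips into mesh at any angle if lowered slowly. Origin: centre of the underside; z up along the axis, hub on top at the start.
- fine_gear: Brass spur gear, 28 fine teeth, 53 mm across, toothed part 16 mm high; on it a round hub, 26 mm diameter, 16 mm high (32 mm in all), 0.2 kg. Grip the hub from above. Origin: centre of the underside; z up along the axis, hub on top at the start.
- sprocket: Black chain sprocket, 12 pointed teeth, 55 mm across, toothed disc 7 mm thick; on it a round hub, 28 mm diameter, 23 mm high (30 mm in all), 0.18 kg. Grip the hub from above. Origin: centre of the underside; z up along the axis, hub on top at the start.
- splined_hub: Aluminium splined hub: round flange, 54 mm diameter, 7 mm thick, four bolt holes; on it a boss (the hub), 30 mm diameter, 23 mm high, with 12 splines (30 mm in all), 0.2 kg. Grip the boss from above. Origin: centre of the underside; z up along the axis, hub on top at the start.
- yellow_tray: Open yellow plastic tray, fixed, 142 (x) by 100 (y) by 22 mm high, walls and floor 4 mm. A small black chain sprocket (42 mm across, 22 mm above the floor) is fixed in its far end, centred at x = +67 mm; the bay in front of that is empty. Origin: underside, below the bay's centre; the bay is clear from x = -43 to +46 and y = -46 to +46 mm; set the part down near its centre.
- blue_tray: Open blue plastic tray, fixed, 142 (x) by 100 (y) by 22 mm high, walls and floor 4 mm. A small brass fine-toothed gear (42 mm across, 24 mm above the floor) is fixed in its far end, centred at x = +67 mm; the bay in front of that is empty. Origin: underside, below the bay's centre; the bay is clear from x = -43 to +46 and y = -46 to +46 mm; set the part down near its centre.
- red_tray: Open red plastic tray, fixed, 142 (x) by 100 (y) by 22 mm high, walls and floor 4 mm. A small aluminium splined hub (42 mm across, 22 mm above the floor) is fixed in its far end, centred at x = +67 mm; the bay in front of that is empty. Origin: underside, below the bay's centre; the bay is clear from x = -43 to +46 and y = -46 to +46 mm; set the part down near its centre.
- test_stand: Gear test stand, fixed: green plate 146 (x) by 96 (y) by 10 mm. Origin: underside, below the axis of the free steel test post; +x points to the master gear. Post 13 mm diameter, top at z = 52 mm, its upper 12 mm tapering to 3 mm; a gear fully down sits on the shoulder at z = 14 mm. The post guides the bore (1.5 mm play all round) before the teeth meet.
- master_mark (a point): Red paint dot, 6 mm, on top of the dark steel master gear, 22 mm from its axis; starts at any angle. The master (18 coarse teeth, 69 mm across, teeth from z = 14 to 30 mm, hub and nut to z = 39 mm) turns very easily on a fixed pin at x = +56.8, y = 0 mm in the test stand's frame.

How it is judged:
By the outcome, as a careful person would: the job done as asked, in the order asked, and still so for the second after the job is handed in, with the robot touching nothing.
It also fails if it takes over 99 s, if anything falls off the work surface, if the arm or the gripper's body presses on something with over 40 N, if the wrist force passes 120 N, or if a joint passes its speed limit or range.

## Working session

There is one attempt and no reset: what is moved stays moved. The work goes in short steps, Python scripts to look and compute and a shell command to move; the robot and the scene stay as the last step left them, time stands still between calls to the robot, and variables do not carry over. Pictures are saved under pics/ and viewed, at most 14 in all, crops included, and the job is handed in when it is done.

```bash
ls; mkdir -p pics; python3 - <<'E'
from plant import *
import cv2
print(finger_overhang, get_obs())
for n in("scene","top"):
    s=snapshot(n); cv2.imwrite(f"pics/{n}0.png",s["frame"][:,:,::-1]); print(n,s["camera_matrix"],s["origin"],s["orientation"])
E
```

```text
pics
0.022 {'time_s': 0.0, 'qpos': array([-1.31057732e+00,  3.51240681e-01,  1.65247408e+00, -2.20690819e-05,
        1.13909463e+00, -8.46414644e-02]), 'joint_vel': array([ 1.35127307e-03, -3.74634779e-04,  1.67352364e-04, -1.35392127e-03,
        2.73110992e-05,  6.77435662e-04]), 'tau': array([ 2.36642736e-04, -5.06095290e+01, -2.91405094e+01, -1.89499769e-05,
        4.52687076e-03,  2.04302137e-05]), 'ee_pos': array([ 0.18584944, -0.51730072,  0.25273697]), 'tcp_rot': array([-6.05146531e-04,  9.85169728e-01,  1.71581575e-01, -6.33200698e-05]), 'contact_force': array([-0.01973938,  0.67883963, -1.00288523]), 'moment': array([-0.02223546,  0.007757  , -0.03720795]), 'grasp_force': 0.0, 'gripper_width': 0.08534706041519807}
scene [[503.32702572   0.         286.10731846]
 [  0.         503.32702572 212.99520537]
 [  0.           0.           1.        ]] [0.2009749  0.66970948 0.72559707] [ 0.095187   -0.22027755  0.88693137 -0.39467705]
top [[412.47742568   0.         284.18208743]
 [  0.         412.47742568 212.06436684]
 [  0.           0.           1.        ]] [0.49529435 0.00737544 0.93548175] [-0.01668039  0.7163026  -0.69721822  0.02278378]
```

View pics/top0.png

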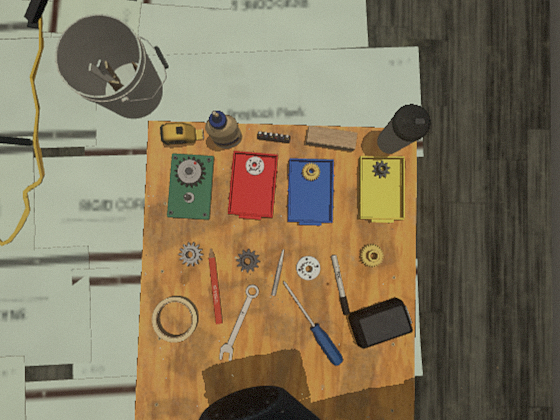

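View pics/scene0.png

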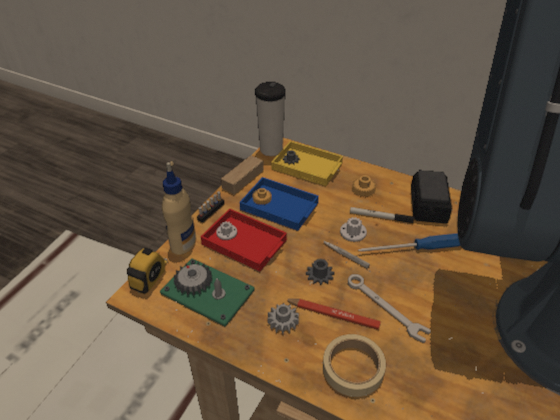

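Both views show the bench. In the top view the steel gear is at (191,254), sprocket (247,260), splined hub (309,267) and brass gear (371,256). The test post is at (188,198) with the master gear above it, and the red, blue and yellow bays are at about (250,195), (310,200) and (381,197).

```bash
cat > h.py <<'E'
import numpy as np, cv2
from scipy.spatial.transform import Rotation as R
from plant import *
def cam(s): 
    q=np.array(s["orientation"]); return R.from_quat(q[[1,2,3,0]]).as_matrix(), np.array(s["origin"]), np.array(s["camera_matrix"])
def ray(s,uv):
    M,o,K=cam(s); d=M@np.linalg.solve(K,[uv[0],uv[1],1]); return o,d/np.linalg.norm(d)
def plane(s,uv,z):
    o,d=ray(s,uv); return o+d*(z-o[2])/d[2]
def tri(s1,u1,s2,u2):
    o1,d1=ray(s1,u1);o2,d2=ray(s2,u2)
    t=np.linalg.lstsq(np.c_[d1,-d2],o2-o1,rcond=None)[0]
    a,b=o1+d1*t[0],o2+d2*t[1]; return (a+b)/2,np.linalg.norm(a-b)
def proj(s,p):
    M,o,K=cam(s); c=K@(M.T@(np.array(p)-o)); return c[:2]/c[2]
def crop(s,name,x0,y0,x1,y1,k):
    f=cv2.resize(s["frame"][y0:y1,x0:x1,::-1],None,fx=k,fy=k,interpolation=cv2.INTER_CUBIC); cv2.imwrite("pics/"+name,f)
E
python3 - <<'E'
from h import *
import pickle
t=snapshot("top");s=snapshot("scene"); pickle.dump((t,s),open("s0.pkl","wb"))
crop(t,"tc.png",150,145,410,285,3); crop(s,"sc.png",155,135,385,335,3)
for n,im,pts in(("t",t,[(191,254),(247,260),(309,267),(371,256),(188,198),(250,195),(310,200),(381,197),(270,250)]),("s",s,[(283,317),(320,270),(353,230),(364,185),(217,285)])):
    hsv=cv2.cvtColor(im["frame"],cv2.COLOR_RGB2HSV)
    for p in pts: print(n,p,plane(im,p,0.02).round(3),hsv[p[1],p[0]],hsv[p[1],p[0]+7])
E
```

```text
t (191, 254) [0.448 0.203 0.02 ] [ 16 169 163] [ 18  29 160]
t (247, 260) [0.438 0.079 0.02 ] [ 16 144 150] [19 50 72]
t (309, 267) [ 0.427 -0.058  0.02 ] [ 17 173  87] [ 23  21 149]
t (371, 256) [ 0.454 -0.195  0.02 ] [ 14 155 155] [ 24 128 205]
t (188, 198) [0.572 0.215 0.02 ] [19 39 72] [ 63  87 105]
t (250, 195) [0.583 0.077 0.02 ] [  1 180 181] [  2 180 181]
t (310, 200) [ 0.575 -0.057  0.02 ] [109 138 144] [110 139 141]
t (381, 197) [ 0.586 -0.215  0.02 ] [ 28 147 185] [ 26 145 192]
t (270, 250) [0.462 0.029 0.02 ] [ 16 145 153] [ 15 151 152]
s (283, 317) [0.443 0.213 0.02 ] [13 32 71] [14 34 97]
s (320, 270) [0.432 0.087 0.02 ] [20 18 42] [ 8 19 53]
s (353, 230) [ 0.419 -0.041  0.02 ] [15 38 95] [ 14  39 110]
s (364, 185) [ 0.452 -0.187  0.02 ] [ 17 151  98] [ 16 156 165]
s (217, 285) [0.581 0.207 0.02 ] [16 36 77] [69 91 87]
```

View pics/tc.png

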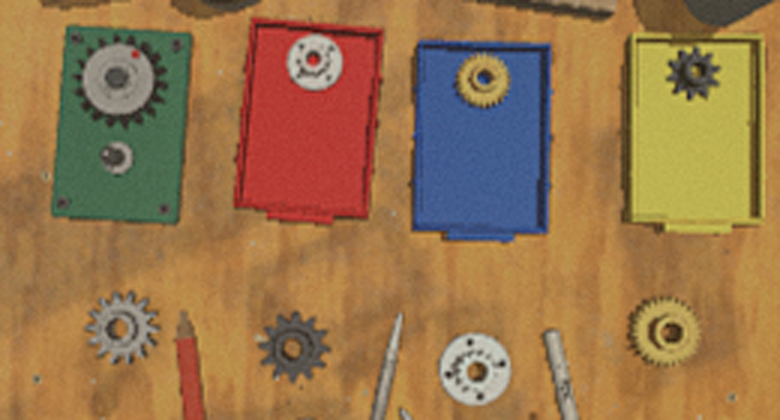

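View pics/sc.png

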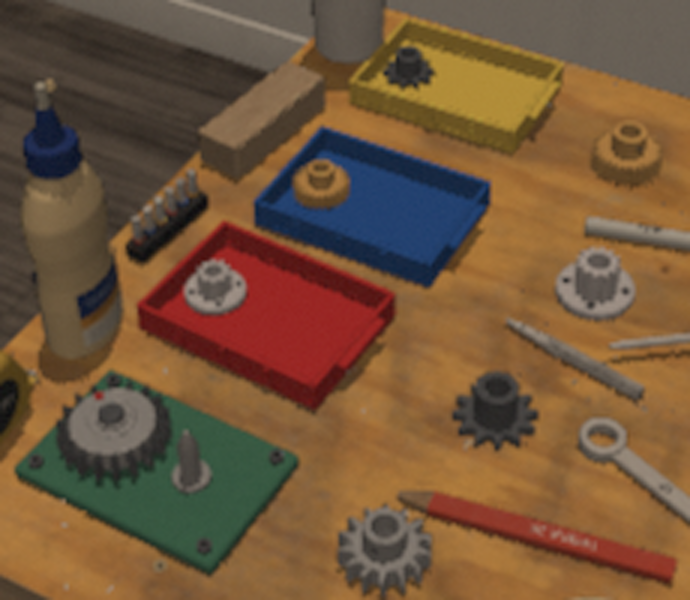

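The crops show hub tops, tray rims and the post clearly (red dot at crop (135,54) on the master). Next step: measure from masks and from matched points in the two views.

```bash
python3 - <<'E'
from h import *
import pickle
t,s=pickle.load(open("s0.pkl","rb"))
T=lambda p:np.array([149.67+p[0]/3,144.67+p[1]/3]); S=lambda p:np.array([154.67+p[0]/3,134.67+p[1]/3])
hsv=cv2.cvtColor(t["frame"],cv2.COLOR_RGB2HSV)
f=lambda p:(p*1000).round(1)
# gears
for n,c,st in(("coarse",(120,328),(385,522)),("sprk",(293,348),(498,384)),("spl",(477,371),(600,262)),("brass",(668,333),(630,132))):
    x,y=T(c).astype(int); w=hsv[y-17:y+18,x-17:x+18]
    m=(w[...,1]<95) if n!="brass" else ((w[...,0]>=20)&(w[...,2]>100))
    m=m.astype(np.uint8); k,l,stt,ce=cv2.connectedComponentsWithStats(m,connectivity=4); i=1+stt[1:,4].argmax()
    cs,_=cv2.findContours((l==i).astype(np.uint8),cv2.RETR_EXTERNAL,cv2.CHAIN_APPROX_NONE)
    cn=max(cs,key=cv2.contourArea); cc,r=cv2.minEnclosingCircle(cn); cc=np.array(cc)+[x-17,y-17]
    p,e=tri(t,T(c),s,S(st))
    zt=.007 if n in("sprk","spl") else .016
    print(n,"tri bore/hubtop",f(p),"gap",round(e*1e3,1),"| mask",cc.round(1),round(r,1),stt[i,4],"teeth plane",f(plane(t,cc,zt)),"| scene hub plane",f(plane(s,S(st),.032 if zt>.01 else .030)))
tr={"red":([(250,18),(383,28),(371,218),(236,208)],[(138,306),(225,224),(395,296),(315,388)]),
"blue":([(418,42),(551,43),(549,235),(413,232)],[(256,200),(322,128),(490,185),(430,265)]),
"yellow":([(630,33),(765,35),(764,226),(627,223)],[(350,88),(404,20),(563,68),(515,138)]),
"stand":([(68,27),(193,33),(180,222),(52,216)],[(18,466),(110,373),(298,459),(212,568)])}
for n,(a,b) in tr.items():
    P=np.array([tri(t,T(u),s,S(v))[0] for u,v in zip(a,b)]); z=.010 if n=="stand" else .022
    for lab,Q in(("tri",P),("top",np.array([plane(t,T(u),z) for u in a])),("scn",np.array([plane(s,S(u),z) for u in b]))):
        ax=(Q[0]+Q[1]-Q[2]-Q[3])[:2]; L=np.linalg.norm(ax)/2; ax/=np.linalg.norm(ax)
        print(n,lab,f(Q.mean(0)),"len",f(L),"yaw",np.degrees(np.arctan2(ax[1],ax[0])).round(1),"z",f(Q[:,2]), "bay",f(Q.mean(0)[:2]-.024*ax))
for n,a,b in(("nut",(116,78),(111,410)),("posttip",(111,156),(186,432)),("mark",(135,54),(99,397)),("postbase",(117,157),(191,478))):
    p,e=tri(t,T(a),s,S(b)); print(n,f(p),f(e))
E
```

```text
coarse tri bore/hubtop [448.5 204.   29.3] gap 0.5 | mask [190.  253.8] 12.2 337 teeth plane [448.5 206.2  16. ] | scene hub plane [447.3 205.7  32. ]
sprk tri bore/hubtop [436.8  77.6  28.7] gap 1.5 | mask [247.7 260.7] 11.8 283 teeth plane [436.1  78.8   7. ] | scene hub plane [435.7  78.4  30. ]
spl tri bore/hubtop [423.3 -57.1  27.1] gap 1.9 | mask [307.9 267.7] 12.3 439 teeth plane [424.  -56.3   7. ] | scene hub plane [421.5 -54.5  30. ]
brass tri bore/hubtop [ 455.2 -195.3   31.1] gap 1.1 | mask [371.5 255.1] 11.4 329 teeth plane [ 456.2 -196.6   16. ] | scene hub plane [ 454.4 -194.5   32. ]
red tri [607.9  71.4  16.2] len 141.1 yaw -2.5 z [18.8 15.1 13.7 17.3] bay [583.9  72.5]
red top [607.4  71.2  22. ] len 142.0 yaw -2.1 z [22. 22. 22. 22.] bay [583.4  72.1]
red scn [604.5  76.4  22. ] len 139.2 yaw -3.2 z [22. 22. 22. 22.] bay [580.6  77.8]
blue tri [596.5 -57.6  18.8] len 141.4 yaw 0.1 z [21.8 16.8 16.2 20.6] bay [572.5 -57.6]
blue top [596.  -57.3  22. ] len 142.4 yaw 0.3 z [22. 22. 22. 22.] bay [572.  -57.4]
blue scn [595.  -54.1  22. ] len 140.0 yaw -0.5 z [22. 22. 22. 22.] bay [571.  -53.9]
yellow tri [ 608.  -218.    14.2] len 143.5 yaw 0.0 z [11.7 15.3 14.7 15.3] bay [ 584. -218.]
yellow top [ 607.  -216.1   22. ] len 142.4 yaw 0.2 z [22. 22. 22. 22.] bay [ 583.  -216.2]
yellow scn [ 603.5 -208.3   22. ] len 140.8 yaw 0.7 z [22. 22. 22. 22.] bay [ 579.5 -208.6]
stand tri [600.4 212.9   3.8] len 143.7 yaw -2.2 z [7.4 1.1 1.3 5.6] bay [576.5 213.8]
stand top [600.  211.8  10. ] len 142.8 yaw -2.1 z [10. 10. 10. 10.] bay [576.  212.7]
stand scn [596.8 216.9  10. ] len 143.0 yaw -2.3 z [10. 10. 10. 10.] bay [572.8 217.8]
nut [630.7 212.6  36.3] 0.0
posttip [574.  212.4  46.7] 3.1
mark [649.9 201.2  26.8] 1.0
postbase [574.8 215.7   7.9] 1.2
```

```bash
python3 -m creep '[[[0,0,0],[0,0,6.6],-1],[[0,0,0],[0,0,6.6],-1],[[0,0,0],[0,0,6.6],-1],[[20,-24,5],[0,0,0],-1],[[20,-24,5],[0,0,0],-1],[[20,-24,5],[0,0,0],-1],[[20,-24,5],[0,0,0],-1],[[20,-24,5],[0,0,0],-1],[[20,-24,5],[0,0,0],-1],[[20,-24,5],[0,0,0],-1]]' 40
python3 -m creep '[[[16,-19,15],[0,0,0],-1],[[16,-19,15],[0,0,0],-1],[[16,-19,15],[0,0,0],-1],[[16,-19,15],[0,0,0],-1],[[16,-19,15],[0,0,0],-1],[[16,-19,15],[0,0,0],-1],[[16,-19,15],[0,0,0],-1],[[16,-19,15],[0,0,0],-1],[[0,0,0],[0,0,0],-0.4],[[0,0,0],[0,0,0],-0.4]]'
```

```text
time_s: 1.2
ee_pos: [0.3267, -0.3486, 0.2181]
tcp_rot: [-0.0, 1.0, -0.0, 0.0]
contact_force: [0.2, -0.9, -0.6]
gripper_width: 0.0855
grasp_force: 0.0
time_s: 2.2
ee_pos: [0.4541, -0.1977, 0.0982]
tcp_rot: [-0.0, 1.0, 0.0, -0.0]
contact_force: [0.1, -0.3, -0.5]
gripper_width: 0.0605
grasp_force: 0.0
```

```bash
python3 -m creep '[[[1,-2,9],[0,0,0],-0.4],[[0,0,9],[0,0,0],-0.4],[[0,0,9],[0,0,0],-0.4],[[0,0,10],[0,0,0],-0.4],[[0,0,10],[0,0,0],-0.4],[[0,0,10],[0,0,0],-0.4],[[0,0,0],[0,0,0],-0.1],[[0,0,0],[0,0,0],0],[[0,0,0],[0,0,0],0],[[0,0,0],[0,0,0],0]]' 40
python3 - <<'E'
from h import *
s=snapshot("scene"); crop(s,"g1.png",310,120,430,220,5)
E
```

```text
time_s: 3.2
ee_pos: [0.4554, -0.1959, 0.0417]
tcp_rot: [0.0, 1.0, -0.0, 0.0]
contact_force: [-0.9, 0.2, 0.5]
gripper_width: 0.0429
grasp_force: 0.0
```

View pics/g1.png

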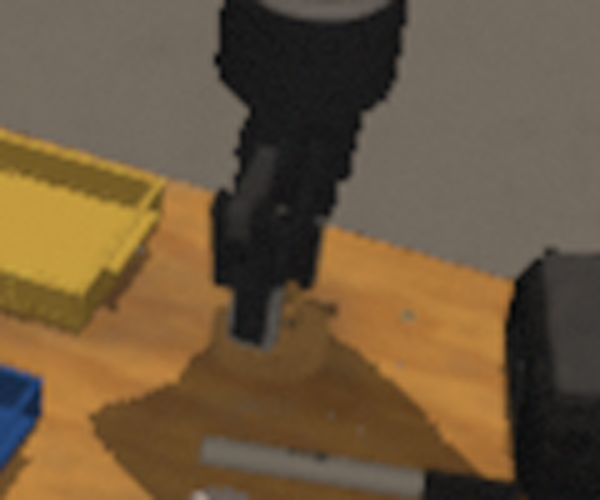

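The crop shows the near finger tip at about (361,189) in full-frame pixels and the gear centred near (364,188). I'll check that offset against the projection.

```bash
python3 - <<'E'
from h import *
s=snapshot("scene")
for p in((.4554,-.196,.016),(.4554,-.172,.020),(.4554,-.175,.024),(.4554,-.196,.032)): print(p,(proj(s,p)-[310,120])*5)
E
```

```text
(0.4554, -0.196, 0.016) [268.53158045 318.89911294]
(0.4554, -0.172, 0.02) [249.75626687 341.83287312]
(0.4554, -0.175, 0.024) [253.19502285 331.03602103]
(0.4554, -0.196, 0.032) [272.42121691 290.87072053]
```

```bash
python3 -m creep '[[[0,0,-1],[0,0,0],1],[[0,0,0],[0,0,0],1],[[0,0,0],[0,0,0],1],[[0,0,0],[0,0,0],1],[[0,0,0],[0,0,0],1],[[0,0,-4],[0,0,0],1],[[0,0,-10],[0,0,0],1],[[0,0,-15],[0,0,0],1],[[0,0,-15],[0,0,0],1],[[0,0,-10],[0,0,0],1]]' 50
```

```text
time_s: 4.3
ee_pos: [0.4554, -0.1959, 0.0977]
tcp_rot: [0.0, 1.0, -0.0, 0.001]
contact_force: [0.1, 1.0, -1.8]
gripper_width: 0.0214
grasp_force: 49.2
```

```bash
python3 - <<'E'
from h import *
s=snapshot("scene"); t=snapshot("top")
a=cv2.resize(s["frame"][110:220,310:430,::-1],None,fx=5,fy=5); cv2.imwrite("pics/g2.png",a)
E
```

```text
(no output)
```

View pics/g2.png

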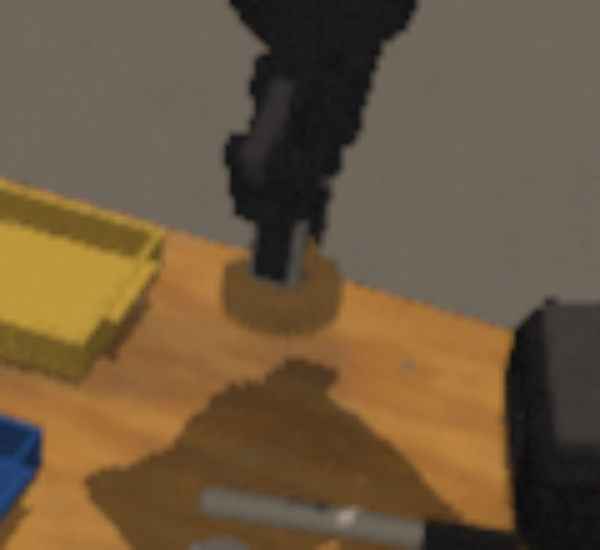

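```bash
python3 -m creep '[[[10,-12,0],[0,0,0],1],[[14,-17,0],[0,0,0],1],[[16,-19,0],[0,0,0],1],[[16,-19,0],[0,0,0],1],[[16,-19,0],[0,0,0],1],[[16,-19,0],[0,0,0],1],[[16,-19,0],[0,0,0],1],[[13,-15,5],[0,0,0],1],[[0,0,10],[0,0,0],1],[[0,0,10],[0,0,0],1]]'
python3 -m creep '[[[0,0,6],[0,0,0],1],[[0,0,6],[0,0,0],1],[[0,0,6],[0,0,0],1],[[0,0,4],[0,0,0],1],[[0,0,2],[0,0,0],1],[[0,0,0],[0,0,0],1],[[0,0,0],[0,0,0],0.2],[[0,0,0],[0,0,0],-0.2],[[0,0,0],[0,0,0],-0.2],[[0,0,0],[0,0,0],-0.2]]'
```

```text
time_s: 5.4
ee_pos: [0.5718, -0.0568, 0.0701]
tcp_rot: [-0.0, 1.0, -0.0, -0.001]
contact_force: [-0.6, 0.1, -1.1]
gripper_width: 0.0211
grasp_force: 49.2
time_s: 6.4
ee_pos: [0.5724, -0.0569, 0.0475]
tcp_rot: [0.0, 1.0, -0.0, 0.0]
contact_force: [0.1, -0.5, -0.8]
gripper_width: 0.051
grasp_force: 0.0
```

```bash
python3 -m creep '[[[0,0,-12],[0,0,0],-0.2],[[0,0,-20],[0,0,0],-0.2],[[-8,-8,-20],[0,0,0],-0.4],[[-18,-18,0],[0,0,0],-0.4],[[-22,-22,0],[0,0,0],-0.4],[[-22,-22,0],[0,0,0],-0.4],[[-22,-22,0],[0,0,0],-0.4],[[-22,-22,0],[0,0,0],-0.4],[[-14,-14,0],[0,0,0],-0.4],[[-8,-7,0],[0,0,0],-0.4]]'
python3 -m creep '[[[0,0,5],[0,0,0],-0.4],[[0,0,12],[0,0,0],-0.4],[[0,0,15],[0,0,0],-0.4],[[0,0,15],[0,0,0],-0.4],[[0,0,10],[0,0,0],-0.4],[[0,0,6],[0,0,0],-0.4],[[0,0,0],[0,0,0],-0.1],[[0,0,0],[0,0,0],0],[[0,0,0],[0,0,0],0],[[0,0,0],[0,0,0],0]]'
python3 - <<'E'
from h import *
s=snapshot("scene"); cv2.imwrite("pics/g3.png",cv2.resize(s["frame"][130:300,210:370,::-1],None,fx=3.5,fy=3.5))
E
```

```text
time_s: 7.4
ee_pos: [0.4356, 0.0791, 0.1]
tcp_rot: [-0.0, 1.0, 0.0, 0.0]
contact_force: [-0.2, -0.5, 1.0]
gripper_width: 0.0602
grasp_force: 0.0
time_s: 8.4
ee_pos: [0.4367, 0.0782, 0.0367]
tcp_rot: [-0.0, 1.0, -0.0, 0.0]
contact_force: [0.5, -0.5, 0.1]
gripper_width: 0.0426
grasp_force: 0.0
```

View pics/g3.png

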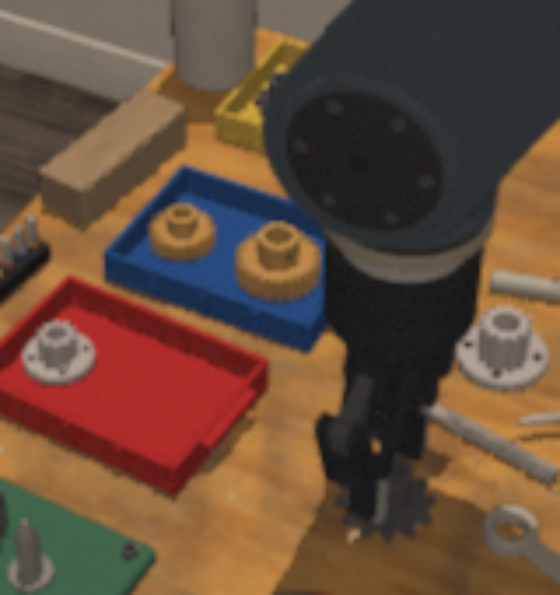

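Brass gear is lying flat in the blue bay (crop (278,265)); the fingers straddle the sprocket hub.

```bash
python3 -m creep '[[[0,0,0],[0,0,0],1],[[0,0,0],[0,0,0],1],[[0,0,0],[0,0,0],1],[[0,0,0],[0,0,0],1],[[0,0,-5],[0,0,0],1],[[0,0,-12],[0,0,0],1],[[0,0,-20],[0,0,0],1],[[0,0,-20],[0,0,0],1],[[4,8,-8],[0,0,0],1],[[8,16,0],[0,0,0],1]]'
python3 -m creep '[[[14,28,0],[0,0,0],1],[[14,28,0],[0,0,0],1],[[14,28,0],[0,0,0],1],[[14,28,0],[0,0,0],1],[[14,28,0],[0,0,0],1],[[14,28,0],[0,0,0],1],[[14,28,0],[0,0,0],1],[[14,28,0],[0,0,0],1],[[14,28,0],[0,0,0],1],[[8,18,0],[0,0,0],1]]'
python3 -m creep '[[[0,0,10],[0,0,0],1],[[0,0,15],[0,0,0],1],[[0,0,15],[0,0,0],1],[[0,0,12],[0,0,0],1],[[0,0,5],[0,0,0],1],[[0,0,3],[0,0,0],1],[[0,0,0],[0,0,0],1],[[0,0,0],[0,0,0],0.2],[[0,0,0],[0,0,0],-0.2],[[0,0,0],[0,0,0],-0.2]]'
```

```text
time_s: 9.45
ee_pos: [0.449, 0.0541, 0.1027]
tcp_rot: [-0.0, 1.0, 0.0, 0.001]
contact_force: [-1.1, 0.2, -1.5]
gripper_width: 0.024
grasp_force: 49.3
time_s: 10.45
ee_pos: [0.5826, -0.2185, 0.1012]
tcp_rot: [0.0, 1.0, -0.001, 0.0]
contact_force: [-0.6, 0.0, -1.7]
gripper_width: 0.0242
grasp_force: 49.3
time_s: 11.45
ee_pos: [0.5824, -0.216, 0.0417]
tcp_rot: [0.0, 1.0, -0.0, 0.0]
contact_force: [-0.6, -0.9, -1.0]
gripper_width: 0.0507
grasp_force: 0.0
```

```bash
python3 -m creep '[[[0,0,-12],[0,0,0],-0.2],[[0,0,-20],[0,0,0],-0.2],[[0,0,-20],[0,0,0],-0.4],[[-9,-10,-8],[0,0,0],-0.4],[[-25,-25,0],[0,0,0],-0.4],[[-25,-25,0],[0,0,0],-0.4],[[-25,-25,0],[0,0,0],-0.4],[[-25,-25,0],[0,0,0],-0.4],[[-25,-25,0],[0,0,0],-0.4],[[-25,-25,0],[0,0,0],-0.4]]'
python3 -m creep '[[[0,0,5],[0,0,0],-0.4],[[0,0,12],[0,0,0],-0.4],[[0,0,15],[0,0,0],-0.4],[[0,0,15],[0,0,0],-0.4],[[0,0,10],[0,0,0],-0.4],[[0,0,8],[0,0,0],-0.4],[[0,0,0],[0,0,0],0],[[0,0,0],[0,0,0],1],[[0,0,0],[0,0,0],1],[[0,0,0],[0,0,0],1]]'
python3 - <<'E'
from h import *
s=snapshot("scene"); cv2.imwrite("pics/g4.png",cv2.resize(s["frame"][120:270,240:400,::-1],None,fx=3.5,fy=3.5))
E
```

```text
time_s: 12.45
ee_pos: [0.4225, -0.055, 0.1022]
tcp_rot: [0.0, 1.0, -0.0, 0.001]
contact_force: [0.8, -0.3, -0.6]
gripper_width: 0.0601
grasp_force: 0.0
time_s: 13.45
ee_pos: [0.4236, -0.0558, 0.0369]
tcp_rot: [0.0, 1.0, -0.0, 0.0]
contact_force: [-1.3, 1.1, 6.0]
gripper_width: 0.0275
grasp_force: 49.3
```

View pics/g4.png

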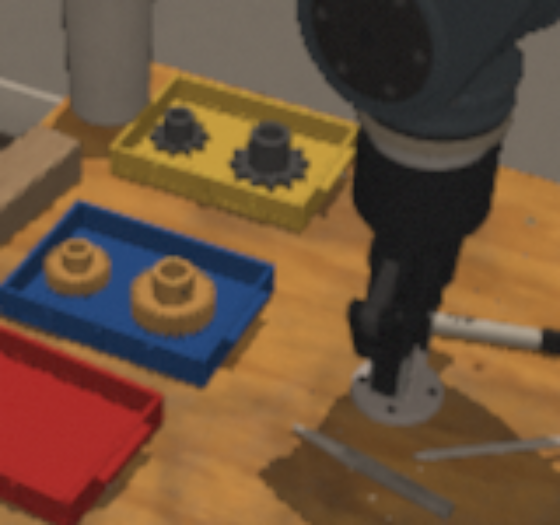

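Sprocket sits flat in the yellow bay and the splined boss is gripped. On to the red tray.

```bash
python3 -m creep '[[[0,0,-5],[0,0,0],1],[[0,0,-15],[0,0,0],1],[[0,0,-20],[0,0,0],1],[[4,-3,-20],[0,0,0],1],[[15,-12,-5],[0,0,0],1],[[20,-16,0],[0,0,0],1],[[25,-20,0],[0,0,0],1],[[25,-20,0],[0,0,0],1],[[25,-20,0],[0,0,0],1],[[25,-20,0],[0,0,0],1]]'
python3 -m creep '[[[16,-14,0],[0,0,0],1],[[4,-4,8],[0,0,0],1],[[0,0,15],[0,0,0],1],[[0,0,15],[0,0,0],1],[[0,0,12],[0,0,0],1],[[0,0,6],[0,0,0],1],[[0,0,4],[0,0,0],1],[[0,0,0],[0,0,0],1],[[0,0,0],[0,0,0],0.2],[[0,0,0],[0,0,0],-0.2]]'
```

```text
time_s: 14.5
ee_pos: [0.5631, 0.0561, 0.1016]
tcp_rot: [0.0, 1.0, -0.0, -0.0]
contact_force: [-0.1, -0.2, -1.0]
gripper_width: 0.0279
grasp_force: 49.5
time_s: 15.5
ee_pos: [0.5827, 0.073, 0.0417]
tcp_rot: [-0.0, 1.0, -0.0, 0.001]
contact_force: [0.1, 0.4, -0.3]
gripper_width: 0.0471
grasp_force: 0.0
```

```bash
python3 -m creep '[[[0,0,0],[0,0,0],-0.2],[[0,0,-12],[0,0,0],-0.2],[[0,0,-20],[0,0,0],-0.2],[[0,0,-20],[0,0,0],-0.4],[[-5,-4,-8],[0,0,0],-0.4],[[-25,-25,0],[0,0,0],-0.4],[[-30,-30,0],[0,0,0],-0.4],[[-30,-30,0],[0,0,0],-0.4],[[-30,-30,0],[0,0,0],-0.4],[[-15,-13,0],[0,0,0],-0.4]]'
python3 -m creep '[[[0,0,0],[0,0,-8.5],-0.4],[[0,0,0],[0,0,-8.5],-0.4],[[0,0,0],[0,0,-8.5],-0.4],[[0,0,0],[0,0,-8.5],-0.4],[[0,0,0],[0,0,-8.5],-0.4],[[0,0,0],[0,0,-8.5],-0.4],[[0,0,0],[0,0,-8.5],-0.4],[[0,0,0],[0,0,-8.5],-0.4],[[0,0,0],[0,0,-8.5],-0.4],[[0,0,0],[0,0,-8.5],-0.4]]'
python3 -m creep '[[[0,0,0],[0,0,-5],-0.4],[[0,0,12],[0,0,0],-0.4],[[0,0,15],[0,0,0],-0.4],[[0,0,15],[0,0,0],-0.4],[[0,0,12],[0,0,0],-0.4],[[0,0,4],[0,0,0],-0.4],[[0,0,0],[0,0,0],0],[[0,0,0],[0,0,0],0.2],[[0,0,0],[0,0,0],0.3],[[0,0,0],[0,0,0],0.3]]' 20
```

```text
time_s: 16.5
ee_pos: [0.4447, 0.2069, 0.1014]
tcp_rot: [0.0, 1.0, 0.0, -0.001]
contact_force: [0.6, -0.4, 0.3]
gripper_width: 0.0601
grasp_force: 0.0
time_s: 17.5
ee_pos: [0.447, 0.2053, 0.1014]
tcp_rot: [-0.0, 0.735, 0.678, 0.0]
contact_force: [0.7, -0.2, -0.1]
gripper_width: 0.0598
grasp_force: 0.0
time_s: 18.5
ee_pos: [0.4478, 0.2053, 0.0438]
tcp_rot: [0.0, 0.707, 0.707, 0.0]
contact_force: [0.2, -0.4, -0.1]
gripper_width: 0.0296
grasp_force: 0.0
```

```bash
python3 -m creep '[[[0,0,0],[0,0,0],1],[[0,0,0],[0,0,0],1],[[0,0,0],[0,0,0],1],[[0,0,0],[0,0,0],1],[[0,0,0],[0,0,0],1],[[0,0,0],[0,0,0],0],[[0,0,0],[0,0,0],0],[[0,0,0],[0,0,0],0],[[0,0,-1],[0,0,8.5],0],[[0,0,0],[0,0,8.5],0]]'
python3 -m creep '[[[0,0,0],[0,0,8.5],0],[[0,0,0],[0,0,8.5],0],[[0,0,0],[0,0,8.5],0],[[0,0,0],[0,0,8.5],0],[[0,0,0],[0,0,8.5],0],[[0,0,0],[0,0,8.5],0],[[0,0,0],[0,0,8.5],0],[[0,0,0],[0,0,8.5],0],[[0,0,0],[0,0,5],0],[[0,0,0],[0,0,0],0]]'
python3 -m creep '[[[0,0,1],[0,0,0],1],[[0,0,0],[0,0,0],1],[[0,0,0],[0,0,0],1],[[0,0,0],[0,0,0],1],[[0,0,0],[0,0,0],1],[[0,0,-5],[0,0,0],1],[[0,0,-15],[0,0,0],1],[[0,0,-20],[0,0,0],1],[[0,0,-20],[0,0,0],1],[[0,0,-5],[0,0,0],1]]' 50
```

```text
time_s: 19.5
ee_pos: [0.4475, 0.2052, 0.0443]
tcp_rot: [0.0, 0.806, 0.592, 0.0]
contact_force: [0.2, -0.0, 0.1]
gripper_width: 0.0426
grasp_force: 0.0
time_s: 20.5
ee_pos: [0.4475, 0.2052, 0.0442]
tcp_rot: [-0.0, 1.0, -0.001, -0.0]
contact_force: [-0.1, 0.0, -0.0]
gripper_width: 0.0425
grasp_force: 0.0
time_s: 21.5
ee_pos: [0.448, 0.2053, 0.1098]
tcp_rot: [-0.0, 1.0, -0.0, 0.001]
contact_force: [0.1, -0.1, -3.0]
gripper_width: 0.0213
grasp_force: 49.4
```

```bash
python3 - <<'E'
from h import *
import pickle
t,s=pickle.load(open("s0.pkl","rb"))
a=t["frame"][158:216,165:210,::-1]; b=s["frame"][255:313,170:236,::-1]
cv2.imwrite("pics/post.png",cv2.resize(np.hstack([a,b]),None,fx=7,fy=7,interpolation=cv2.INTER_CUBIC))
E
```

```text
(no output)
```

View pics/post.png

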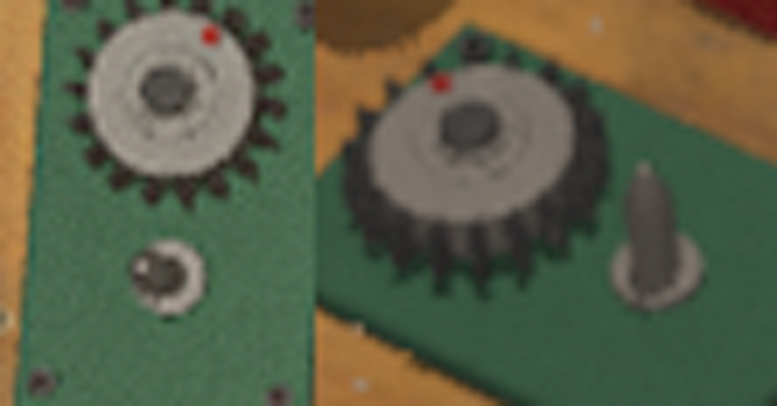

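Zoom: collar centre (169,278) and tip (143,265) in the top part; collar (342,270) and tip (328,166) in the scene part; the master's red dot is at about (211,35).

```bash
python3 - <<'E'
from h import *
import pickle
t,s=pickle.load(open("s0.pkl","rb"))
T=lambda p:(np.array(p)+.5)/7-.5+[165,158]; S=lambda p:(np.array(p)+.5)/7-.5+[170,255]
f=lambda p:(np.array(p)*1000).round(1)
for n,a,b,z in(("collar",(169,278),(342,270),.014),("tip",(143,265),(328,166),.051),("disc",(171,94),(158,143),.030),("nut",(167,90),(155,124),.039),("mark",(211,35),(127,83),.030)):
    p,e=tri(t,T(a),s,S(b)); print(n,"tri",f(p),f(e),"top",f(plane(t,T(a),z)),"scene",f(plane(s,S(b),z)))
E
```

```text
collar tri [574.3 215.3  10.1] 0.5 top [574.2 214.5  14. ] scene [572.  217.6  14. ]
tip tri [574.8 214.5  49.9] 0.3 top [574.8 214.3  51. ] scene [574.  215.2  51. ]
disc tri [631.1 213.2  26.7] 0.7 top [631.  212.6  30. ] scene [628.7 215.2  30. ]
nut tri [631.3 212.8  33.7] 0.8 top [630.8 211.8  39. ] scene [627.7 216.2  39. ]
mark tri [649.9 200.9  28. ] 1.1 top [650.1 200.7  30. ] scene [648.1 202.   30. ]
```

```bash
python3 -m creep '[[[6,0,-4],[0,0,0],1],[[14,-1,0],[0,0,0],1],[[18,-1,0],[0,0,0],1],[[18,-1,0],[0,0,0],1],[[18,-1,0],[0,0,0],1],[[18,-1,0],[0,0,0],1],[[16,-1,0],[0,0,0],1],[[12,-1,0],[0,0,0],1],[[6,-2,0],[0,0,0],1],[[0,0,2],[0,0,0],1]]'
python3 - <<'E'
from h import *
o=get_obs();print(o["ee_pos"],o["gripper_width"])
t=snapshot("top");s=snapshot("scene")
a=t["frame"][150:240,150:220,::-1]; b=s["frame"][230:320,165:245,::-1]
cv2.imwrite("pics/over.png",cv2.resize(np.hstack([a,b]),None,fx=5,fy=5,interpolation=cv2.INTER_CUBIC))
E
```

```text
time_s: 22.5
ee_pos: [0.5738, 0.2141, 0.1095]
tcp_rot: [0.0, 1.0, -0.0, -0.0]
contact_force: [-0.3, 0.3, -3.4]
gripper_width: 0.021
grasp_force: 49.4
[0.57380168 0.21412031 0.10948557] 0.020992114137722288
```

View pics/over.png

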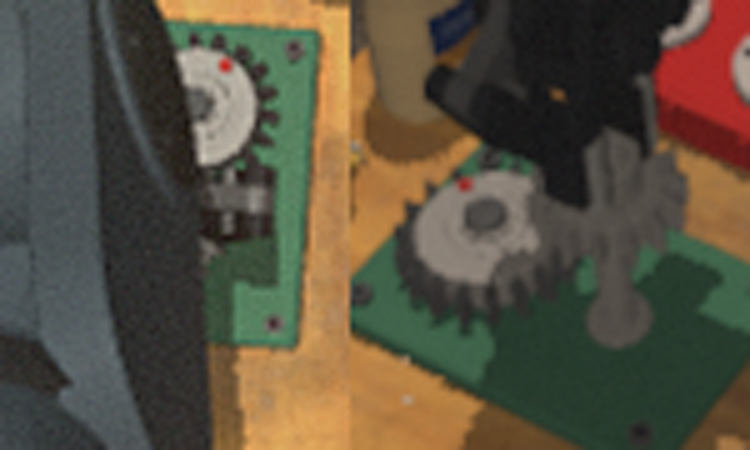

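The gear hangs straight over the post, with the master beside it (dot at crop (466,185)). Lowering slowly.

```bash
python3 -m creep '[[[0,0,4],[0,0,0],1],[[0,0,4],[0,0,0],1],[[0,0,3],[0,0,0],1],[[0,0,3],[0,0,0],1],[[0,0,2],[0,0,0],1],[[0,0,2],[0,0,0],1],[[0,0,2],[0,0,0],1],[[0,0,2],[0,0,0],1],[[0,0,2],[0,0,0],1],[[0,0,0],[0,0,0],1]]'
```

```text
time_s: 23.6
ee_pos: [0.5734, 0.2141, 0.086]
tcp_rot: [0.0, 1.0, -0.0, -0.0]
contact_force: [0.2, -1.0, -2.5]
gripper_width: 0.021
grasp_force: 49.4
```

Underside is at about 42 mm with no lateral force. The teeth meet near 30 mm.

```bash
python3 -m creep '[[[0,0,2],[0,0,0],1],[[0,0,2],[0,0,0],1],[[0,0,1],[0,0,0],1],[[0,0,1],[0,0,0],1],[[0,0,1],[0,0,0],1],[[0,0,1],[0,0,0],1],[[0,0,1],[0,0,0],1],[[0,0,1],[0,0,0],1],[[0,0,1],[0,0,0],1],[[0,0,1],[0,0,0],1]]'
```

```text
time_s: 24.6
ee_pos: [0.5738, 0.2149, 0.0747]
tcp_rot: [-0.001, 1.0, -0.0, 0.001]
contact_force: [-1.5, 5.9, 1.2]
gripper_width: 0.0214
grasp_force: 49.9
```

```bash
python3 -m creep '[[[0,-1,0],[0,0,0],1],[[0,0,0.8],[0,0,0],1],[[0,0,0.8],[0,0,0],1],[[0,0,0.8],[0,0,0],1],[[0,0,0.8],[0,0,0],1],[[0,0,0.8],[0,0,0],1],[[0,0,0.8],[0,0,0],1],[[0,0,0.8],[0,0,0],1],[[0,0,0.8],[0,0,0],1],[[0,0,0],[0,0,0],1]]'
```

```text
time_s: 25.6
ee_pos: [0.5735, 0.2151, 0.0678]
tcp_rot: [-0.0, 1.0, -0.0, 0.0]
contact_force: [0.8, 3.1, -0.6]
gripper_width: 0.021
grasp_force: 49.8
```

```bash
python3 -m creep '[[[0,0,1],[0,0,0],1],[[0,0,1],[0,0,0],1],[[0,0,1],[0,0,0],1],[[0,0,1],[0,0,0],1],[[0,0,1],[0,0,0],1],[[0,0,1],[0,0,0],1],[[0,0,1],[0,0,0],1],[[0,0,1],[0,0,0],1],[[0,0,0.5],[0,0,0],1],[[0,0,0],[0,0,0],1]]'
```

```text
time_s: 26.6
ee_pos: [0.5735, 0.2151, 0.0593]
tcp_rot: [-0.0, 1.0, -0.0, 0.0]
contact_force: [0.6, 4.1, -0.2]
gripper_width: 0.0213
grasp_force: 49.7
```

```bash
python3 -m creep '[[[0,-0.5,0.5],[0,0,0],1],[[0,0,0.5],[0,0,0],1],[[0,0,0.3],[0,0,0],1],[[0,0,0.2],[0,0,0],1],[[0,0,0.2],[0,0,0],1],[[0,0,0.2],[0,0,0],1],[[0,0,0],[0,0,0],1],[[0,0,0],[0,0,0],1],[[0,0,0],[0,0,0],1],[[0,0,0],[0,0,0],1]]'
```

```text
time_s: 27.6
ee_pos: [0.5735, 0.2155, 0.0575]
tcp_rot: [0.0, 1.0, -0.0, 0.0]
contact_force: [-0.7, -0.6, -2.2]
gripper_width: 0.0211
grasp_force: 49.7
```

```bash
python3 -m creep '[[[0,0,0.3],[0,0,0],1],[[0,0,0.3],[0,0,0],1],[[0,0,0.2],[0,0,0],1],[[0,0,0.2],[0,0,0],1],[[0,0,0],[0,0,0],1],[[0,0,0],[0,0,0],1],[[0,0,0],[0,0,0],1],[[0,0,0],[0,0,0],1],[[0,0,0],[0,0,0],1],[[0,0,0],[0,0,0],1]]'
```

```text
time_s: 28.6
ee_pos: [0.5736, 0.2156, 0.0574]
tcp_rot: [0.0, 1.0, -0.0, 0.0]
contact_force: [-4.2, -2.7, 9.5]
gripper_width: 0.021
grasp_force: 50.9
```

Seated: the arm stopped at 57.4 mm with 9.5 N upward. Easing off and turning 60° in the direction where the wrist has range.

```bash
python3 -m creep '[[[0,0,-0.7],[0,0,0],1],[[0,0,0],[0,0,-4],1],[[0,0,0],[0,0,-4],1],[[0,0,0],[0,0,-4],1],[[0,0,0],[0,0,-4],1],[[0,0,0],[0,0,-4],1],[[0,0,0],[0,0,-4],1],[[0,0,0],[0,0,-4],1],[[0,0,0],[0,0,-4],1],[[0,0,0],[0,0,0],1]]'
```

```text
time_s: 29.6
ee_pos: [0.5739, 0.2158, 0.0575]
tcp_rot: [-0.0, 0.961, 0.276, 0.001]
contact_force: [0.5, -0.1, 2.3]
gripper_width: 0.0215
grasp_force: 50.0
```

```bash
python3 -m creep '[[[0,0,0],[0,0,-4],1],[[0,0,0],[0,0,-4],1],[[0,0,0],[0,0,-4],1],[[0,0,0],[0,0,-4],1],[[0,0,0],[0,0,-4],1],[[0,0,0],[0,0,-4],1],[[0,0,0],[0,0,-4],1],[[0,0,0],[0,0,0],1],[[0,0,0],[0,0,0],1],[[0,0,0],[0,0,0],1]]'
python3 - <<'E'
from h import *
t=snapshot("top");s=snapshot("scene")
a=t["frame"][150:240,150:220,::-1]; b=s["frame"][230:320,165:245,::-1]
cv2.imwrite("pics/mesh.png",cv2.resize(np.hstack([a,b]),None,fx=5,fy=5,interpolation=cv2.INTER_CUBIC))
E
```

```text
time_s: 30.6
ee_pos: [0.5738, 0.2157, 0.0575]
tcp_rot: [0.0, 0.867, 0.499, 0.0]
contact_force: [0.4, 1.2, 3.8]
gripper_width: 0.0209
grasp_force: 50.2
```

View pics/mesh.png

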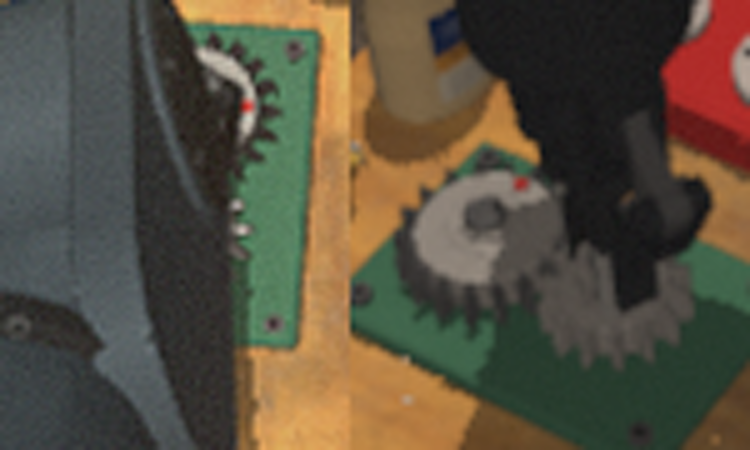

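The red dot has moved from (226,65) to (248,107) in the top part, so the master turned with the gear. Release gently and withdraw straight up.

```bash
python3 -m creep '[[[0,0,0],[0,0,0],0.4],[[0,0,0],[0,0,0],0.2],[[0,0,0],[0,0,0],0.1],[[0,0,0],[0,0,0],0.1],[[0,0,0],[0,0,0],0.1],[[0,0,-3],[0,0,0],0.1],[[0,0,-6],[0,0,0],0.1],[[0,0,-12],[0,0,0],0.1],[[0,0,-20],[0,0,0],0.1],[[0,0,-25],[0,0,0],0.1]]'
python3 -m creep '[[[0,0,-30],[0,0,0],0.1],[[-15,15,-25],[0,0,0],0.1],[[-20,20,-10],[0,0,0],0.1],[[-20,20,0],[0,0,0],0.1],[[-20,20,0],[0,0,0],0.1],[[-20,20,0],[0,0,0],0.1],[[-20,20,0],[0,0,0],0.1],[[-20,20,0],[0,0,0],0.1],[[-15,15,0],[0,0,0],0.1],[[0,0,0],[0,0,0],0.1]]'
python3 - <<'E'
from h import *
t=snapshot("top");s=snapshot("scene")
a=cv2.resize(t["frame"][140:240,150:410,::-1],None,fx=3,fy=3,interpolation=cv2.INTER_CUBIC)
b=cv2.resize(s["frame"][210:320,155:305,::-1],None,fx=2.7,fy=2.7,interpolation=cv2.INTER_CUBIC)
c=np.zeros((600,780,3),np.uint8); c[:300]=a; c[300:300+b.shape[0],:b.shape[1]]=b[:300]
b2=cv2.resize(s["frame"][135:260,200:350,::-1],None,fx=2.4,fy=2.4); c[300:600,410:410+b2.shape[1]]=b2[:300]
cv2.imwrite("pics/end.png",c)
E
```

```text
time_s: 31.7
ee_pos: [0.5732, 0.2155, 0.1243]
tcp_rot: [-0.0, 0.866, 0.5, -0.0]
contact_force: [-0.5, 0.2, 0.2]
gripper_width: 0.0383
grasp_force: 0.0
time_s: 32.7
ee_pos: [0.6288, 0.0084, 0.1893]
tcp_rot: [0.001, 0.867, 0.499, 0.0]
contact_force: [-0.4, 0.2, 0.6]
gripper_width: 0.039
grasp_force: 0.0
```

View pics/end.png

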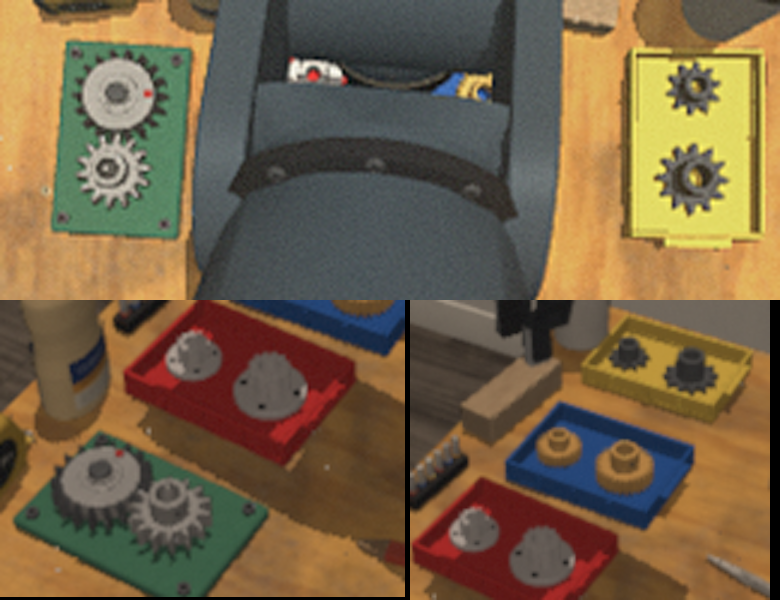

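Gear sits in mesh (dot at crop (148,93)), and the brass gear and sprocket are fine. The splined hub is in the arm's shadow, so I'll clear the arm and zoom in on it.

```bash
python3 -m creep '[[[-23,-10,0],[0,0,0],0.1],[[-23,-10,0],[0,0,0],0.1],[[-23,-10,0],[0,0,0],0.1],[[-23,-10,0],[0,0,0],0.1],[[-23,-10,0],[0,0,0],0.1],[[-23,-10,0],[0,0,0],0.1],[[-23,-10,0],[0,0,0],0.1],[[-23,-10,0],[0,0,0],0.1],[[-23,-10,0],[0,0,0],0.1],[[0,0,0],[0,0,0],0.1]]'
python3 - <<'E'
from h import *
t=snapshot("top");s=snapshot("scene")
a=t["frame"][145:225,160:290,::-1]; b=s["frame"][200:320,155:295,::-1]
A=cv2.resize(a,None,fx=3,fy=3,interpolation=cv2.INTER_CUBIC);B=cv2.resize(b,(int(140*2.8),int(120*2.8)),interpolation=cv2.INTER_CUBIC)
c=np.zeros((580,400,3),np.uint8); c[:240,:390]=A; c[240:240+B.shape[0],:B.shape[1]]=B
cv2.imwrite("pics/end2.png",c)
E
```

```text
time_s: 33.8
ee_pos: [0.4451, -0.1235, 0.1886]
tcp_rot: [-0.0, 0.866, 0.499, -0.0]
contact_force: [-0.4, 0.3, 0.1]
gripper_width: 0.0384
grasp_force: 0.0
```

View pics/end2.png

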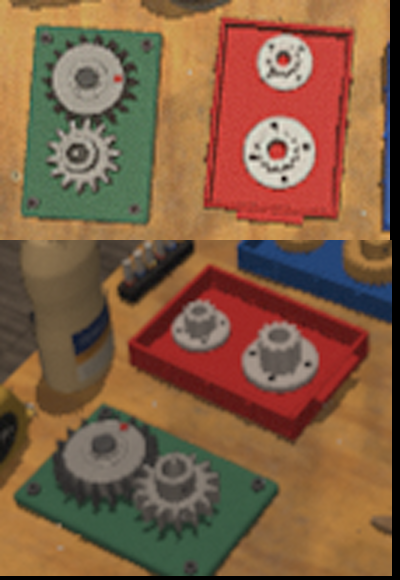

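The splined hub lies flat, boss up, in the red bay (crop (279,355)). The steel gear is fully down and level with the master (crop (176,490)). The job is done, so I'm handing it in.

```bash
python3 -c "
from plant import *
print(hand_in())"
```

```text
the job is handed in; nothing more can be done
None
```

The job is handed in: the brass gear, sprocket and splined hub lie flat, hub up, in the blue, yellow and red trays, and the coarse gear is fully down on the test post, turned 60° with the master gear following and left in mesh, at about 34 s of the 99 s allowed.

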